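Punch the drill spot of a name plate

TASK

Take the spring-loaded centre punch out of its wooden stand, set its tip in the drill spot of the aluminium name plate and press it straight down, gently, only until its spring snaps and the mark is struck (never harder than 20 N on the plate). Then put the punch back fully home, upright in its stand, and let go. Leave everything else on the table alone.

Things in the scene. Friction and masses are not known exactly. Their poses are not given: they have to be found in the camera images.
- grip (a point): Middle of the grip of the spring-loaded centre punch: an upright dark steel cylinder 18 mm across with fine rings, graspable from 5 to 57 mm above the underside of its steel flange (32 mm across, 5 mm thick). The point lies on the punch's axis 30 mm above the flange's underside; z points up along the punch. It hangs by the flange in its stand.
- stand_top (a point): Centre of the mouth of the hole in the top of the punch's stand, a fixed brown wooden block 70 x 70 x 60 mm high; the hole is 18 mm across and goes right through. Home, the punch stands upright in it with its flange flat on the top.
- spot (a point): The drill spot: middle of the mouth of the only hole in the aluminium name plate (100 x 60 x 8 mm), level with the plate's upper face, 26 mm above the table. It lies on the plate's long middle line, 28 mm from its centre. It is a conical countersink, 13 mm across at the face and 8 mm at its flat darker floor, 2.8 mm below the face; four scribed lines point to it.
- mark (a joint): Depth of the punched mark in the drill spot's floor, in m: 0 unmarked, 0.0022 struck. The floor holds until the tip presses with 10 to 15 N; then the punch snaps: the force drops at once by several N, and the floor is struck 2.2 mm deeper and stays so. Pressed beside the spot nothing snaps. Over 20 N the plate is bent.
- tub: bystander: white plastic tub 72 mm across, 42 mm high
- sanding_block: bystander: cork sanding block 70 x 40 x 28 mm
- brush: bystander: wooden brush lying on the table
- tape_roll: bystander: brown roll of paper tape lying flat, 76 mm across, 24 mm high
- glue_jar: bystander: white glue jar 60 mm across, 70 mm high
- punch: The whole punch, about 160 g; origin in the middle of the flange's underside. Below: a nose 14 mm across, 22 mm long, then a thin tube, then the tip, a round-ended rod 5 mm across that springs into the tube by up to 10 mm (1 N at first, then 5 N per mm). The tip's end is 34 to 46 mm below the flange's underside: it depends on how the tube was last set, which is not measured.
- fixture: The name plate held between two wooden cleats (30 mm above the table) on a plywood board 130 x 96 x 18 mm, fixed; origin in the middle of the board's underside, x along the plate towards the end with the spot.
Things that resemble listed ones, but are neither listed nor needed, are in the scene too. Of the things that look like the fixture, take the one that is farthest to the robot's left at the start.

How it is judged:
On the way:
1. the mark is struck in the drill spot with the punch, held upright (within about 10 degrees) over the spot (value of joint mark above 0.0016 m and angle between grip's own z axis and vertical below 0.18 rad and horizontal distance between grip and spot below 0.015 m), for 0.05 s.
At the end, for the whole second after the job is handed in: the mark is at least 1.6 mm deep, and the punch stands upright (within 4.5 degrees) and still in its stand, on the hole's axis within 6 mm, its flange on the stand's top within 4 mm, let go (value of joint mark above 0.0016 m and horizontal distance between grip and stand_top below 0.006 m and z of grip in the frame of stand_top between 0.026 and 0.034 m and angle between grip's own z axis and vertical below 0.08 rad and linear speed of punch below 0.02 m/s); the robot touches nothing.
It fails at once if the punch presses on the plate or its board with more than 20 N (contact force between punch and fixture above 20 N).
It fails at once if the robot itself presses on the plate or its board (contact force between any of the fingers, the arm and fixture above 3 N).
It fails at once if the punch is tipped over (more than 35 degrees) (angle between grip's own z axis and vertical above 0.6 rad).
It fails at once if a bystander is shifted by more than 20 mm (distance of any of tub, sanding_block, brush, glue_jar, tape_roll from where it was at the start of the episode above 0.02 m).
It also fails if it takes over 51 s, if anything falls off the work surface, if the arm or the gripper's body presses on something with over 40 N, if the wrist force passes 120 N, or if a joint passes its speed limit or range.

ROBOT

A 6-joint arm with a two-finger parallel gripper is mounted at the origin on the work surface. World frame = base frame: x ahead of the robot, y to its left, z up, the work surface at z = 0. Lengths are in m, angles in rad, forces in N, time in s.
With the tool pointing down it reaches from about 0.3 to 1 m from the base axis. Payload 5.1 kg.
Tool frame: the origin (TCP) lies at the very end of the fingers, on their centre line; the grasp point (between the pads) lies 19 mm behind it (arm.hold_point_z is the distance from the TCP to the grasp point, in m); z points along the fingers, y is the direction in which the jaws open and shut (so a half turn about z gives the same grasp; the last joint's range is limited). The gripper opens to 95 mm and grips with 3 to 60 N. Pads are 20 mm wide; open, the fingers measure 119 mm over their backs; the gripper's body (75 mm by 180 mm) begins 59 mm behind the grasp point.
Start: joints at [1.226, 0.124, 1.65, -0, 1.367, -0.083], TCP at [0.168, 0.628, 0.215] pointing down, gripper open.
Joint ranges: [-2.61, 2.61], [-1.02, 2.33], [0.03, 2.71], [-1.35, 4.49], [0.32, 2.68], [-2.91, 2.91]. Speed limits (rad/s): [2.57, 2.57, 3.14, 3.14, 3.14, 3.14].

INTERFACE

Orientations are given as a rotation vector (axis times angle).
In Python, from plant import sensors, vision, job, arm gives the robot as it stands.
- The arm moves only by the shell command python3 -m inch 'ROWS' [OPENING] [FORCE]. ROWS is JSON, a list of rows, each an object with "offset": the shift along the tool's x, y, z in m, a list of three; "dr": the turn, a rotation vector about the tool's x, y, z in degrees, a list of three. A call has 1 to 20 rows; each row is the pose to reach, as a shift and turn from the pose commanded when the call began, along the tool's axes at that moment; what a row does not reach only later rows make up. A row lasts 1/8 s, in which the tool goes at most 62.5 mm and 10.7 degrees, less where a joint would pass 70% of its speed; a pose out of reach is approached as far as the arm can. A call with a gripper value outside its range is refused whole. OPENING is the finger opening in m, from 0 to 0.0951, set as the call begins (- or left out, the last holds). The fingers move at their own pace and stop on an object; FORCE is the grip in N (left out, the last holds). Time passes only in rows, so rows that repeat a pose let the fingers close. It gives the time, the measured TCP pose, the force and the opening at its end, in the units of the state.
- sensors.get_state(): the state, without advancing time (a new reading comes with each control period).
- vision.grab_frame(name): name is "side" or "top" or "wrist"; returns a dict with "img" (384x512x3 uint8, red, green, blue), "camera_matrix" (3x3 intrinsics, pixels), "distortion" ([k1, k2, p1, p2, k3] as OpenCV has them; the pictures are not rectified), "rvec" (rotation vector, rad) and "tvec" (3), from world to camera coordinates, as OpenCV has them; the wrist camera has in their place "hand_eye" (4x4, takes a point from camera to tool coordinates, whose origin is the TCP and whose axes are the flange's). Camera axes: x right, y down, z forward; pixel columns grow to the right and rows downward; lengths in m; the calibration is good to about 2 mm. A picture is of the moment at which its call begins: read the wrist's pose just before it. There is no depth.
- job.hand_in(): hands the job in, once; it reports no verdict.
The state is a dict: "t": time; "q": joint angles; "qvel": joint speeds; "joint_efforts": joint torques, N m; "ee_pos": TCP position; "tool_rot": TCP orientation; "force": force on the tool from outside, world axes, zero at the start; "ft_torque": the same for the moment, N m; "finger_gap": opening from 0.0 (shut) to 1.0 (fully open).
Only numpy, scipy, OpenCV 4.12 (cv2) and the standard library are available. Lean on these libraries where they do the work, as an engineer would, in place of code of your own. Each camera call takes 0.05 s, during which the arm holds its last target. There are 200 camera calls.

## Working session

There is one attempt and no reset: what is moved stays moved. The work goes in short steps, Python scripts to look and compute and a shell command to move; the robot and the scene stay as the last step left them, time stands still between calls to the robot, and variables do not carry over. Pictures are saved under pics/ and viewed, about 8 in all and at most 12, crops included, and the job is handed in when it is done.

```bash
mkdir -p pics; python3 - <<'E'
from plant import sensors,vision,arm
import cv2,pickle,numpy as np
s=sensors.get_state();print(s, arm.hold_point_z)
fr={}
for n in ("side","top","wrist"):
    f=vision.grab_frame(n);fr[n]=f
    print(n,{k:np.round(v,3).tolist() for k,v in f.items() if k!="img"})
    cv2.imwrite(f"pics/{n}0.png",cv2.cvtColor(f["img"],cv2.COLOR_RGB2BGR))
pickle.dump((s,fr),open("f0.pkl","wb"))
a=[cv2.resize(cv2.imread(f"pics/{n}0.png"),(800,600)) for n in("top","side")]
cv2.imwrite("pics/top0b.png",a[0]);cv2.imwrite("pics/side0b.png",a[1])
E
```

```text
{'t': 0.0, 'q': array([ 1.22636244e+00,  1.24481164e-01,  1.65166861e+00, -1.70676731e-05,
        1.36746961e+00, -8.26057759e-02]), 'qvel': array([-0.00102641,  0.00053458,  0.00164823,  0.0011057 , -0.0012143 ,
        0.00075635]), 'joint_efforts': array([ 1.26302304e-03, -4.17585003e+01, -3.59943867e+01,  7.77002913e-02,
        4.90670814e-02, -1.87655601e-04]), 'ee_pos': array([0.16807188, 0.62723795, 0.21340572]), 'tool_rot': array([-0.41004533, -3.11429958,  0.00311644]), 'force': array([-0.11469192, -0.31902656, -0.41125267]), 'ft_torque': array([ 0.01511682, -0.02818311,  0.00113799]), 'finger_gap': 0.9999320842170671} 0.0188
side {'camera_matrix': [[376.405, 0.0, 254.996], [0.0, 376.405, 188.049], [0.0, 0.0, 1.0]], 'distortion': [0.035, 0.0, 0.0, 0.0, 0.0], 'rvec': [0.361, -2.676, 1.323], 'tvec': [0.513, 0.177, 0.8]}
top {'camera_matrix': [[448.267, 0.0, 254.594], [0.0, 448.267, 198.084], [0.0, 0.0, 1.0]], 'distortion': [-0.071, 0.0, 0.0, 0.0, 0.0], 'rvec': [2.109, -2.166, 0.131], 'tvec': [-0.001, 0.561, 1.235]}
wrist {'camera_matrix': [[338.164, 0.0, 258.467], [0.0, 338.164, 190.368], [0.0, 0.0, 1.0]], 'distortion': [-0.088, 0.0, 0.0, 0.0, 0.0], 'hand_eye': [[0.001, -0.972, -0.233, 0.064], [1.0, 0.001, 0.001, -0.002], [-0.001, -0.233, 0.972, -0.169], [0.0, 0.0, 0.0, 1.0]]}
```

View pics/top0b.png

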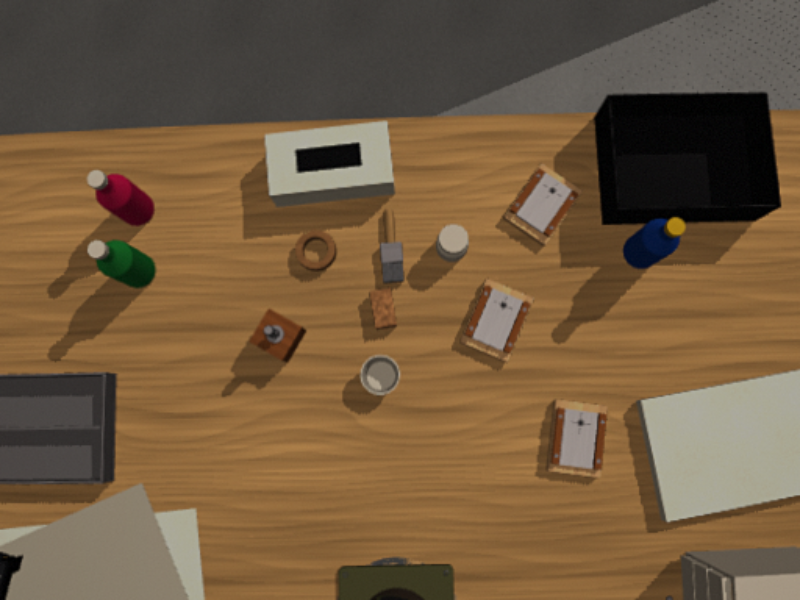

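View pics/side0b.png

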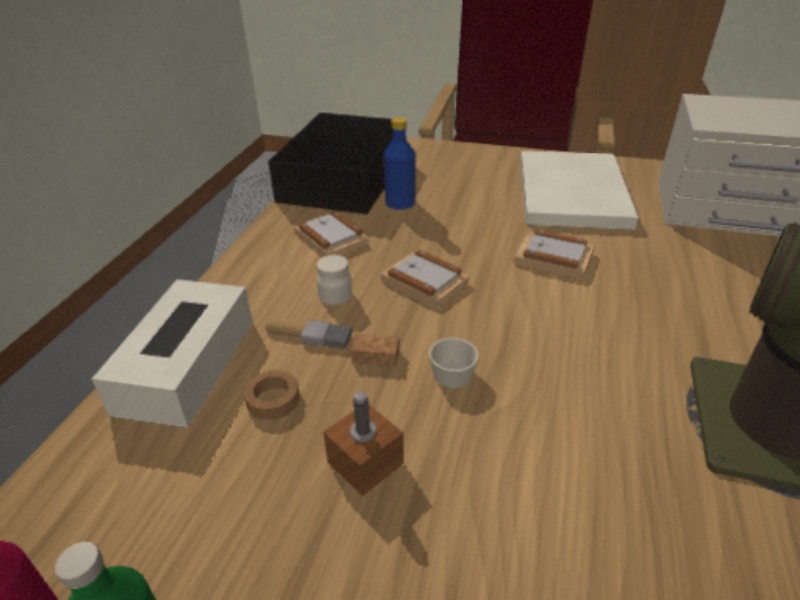

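The top view shows the punch in its stand near (274,333). There are three lookalike fixtures, at (497,320), (540,203) and (580,437), and the leftmost is the one at (497,320). The side view shows the punch flange at (363,431). I'll make enlarged crops of both.

```bash
cat > h.py <<'E'
import cv2,numpy as np
from scipy.spatial.transform import Rotation as R
def cam(f,s=None):
    if "rvec" in f:
        Rm=cv2.Rodrigues(np.array(f["rvec"],float))[0]; return Rm,np.array(f["tvec"],float).ravel()
    T=np.eye(4);T[:3,:3]=R.from_rotvec(s["tool_rot"]).as_matrix();T[:3,3]=s["ee_pos"]
    M=np.linalg.inv(T@np.array(f["hand_eye"]));return M[:3,:3],M[:3,3]
def back(f,uv,z,s=None):
    Rm,t=cam(f,s);p=cv2.undistortPoints(np.array([[uv]],float),f["camera_matrix"],f["distortion"])[0,0]
    d=Rm.T@np.array([p[0],p[1],1]);c=-Rm.T@t;return c+d*(z-c[2])/d[2]
def proj(f,P,s=None):
    Rm,t=cam(f,s);return cv2.projectPoints(np.array(P,float).reshape(-1,1,3),cv2.Rodrigues(Rm)[0],t,f["camera_matrix"],f["distortion"])[0][:,0]
def crop(f,u0,v0,w,h,k,name):
    c=cv2.cvtColor(f["img"][v0:v0+h,u0:u0+w],cv2.COLOR_RGB2BGR)
    cv2.imwrite(name,cv2.resize(c,None,fx=k,fy=k,interpolation=cv2.INTER_CUBIC))
E
python3 - <<'E'
import pickle;from h import *
s,fr=pickle.load(open("f0.pkl","rb"))
a=lambda f,u,v,w,h,k:cv2.resize(cv2.cvtColor(fr[f]["img"][v:v+h,u:u+w],cv2.COLOR_RGB2BGR),None,fx=k,fy=k,interpolation=cv2.INTER_CUBIC)
im=np.vstack([np.hstack([a("top",150,190,60,50,6),a("top",288,175,60,50,6)]),np.hstack([a("side",200,245,60,50,6),a("side",242,155,60,50,6)])])
cv2.imwrite("pics/c1.png",im)
k=.64
print("stand z.06",back(fr["top"],(276*k,335*k),.065))
for p in((504,304),(552,190),(581,422)):print("spot",back(fr["top"],(p[0]*k,p[1]*k),.026))
for n,p,z in(("tape",(316,251),.02),("brush end",(390,212),.02),("brush head",(393,270),.02),("cork",(383,308),.028),("tub",(380,376),.042),("jar",(453,240),.07)):print(n,back(fr["top"],(p[0]*k,p[1]*k),z))
E
```

```text
stand z.06 [0.5169808  0.20268055 0.065     ]
spot [ 0.56720798 -0.21072753  0.026     ]
spot [ 0.78210253 -0.31187437  0.026     ]
spot [ 0.34867965 -0.3398704   0.026     ]
tape [0.67870129 0.13586368 0.02      ]
brush end [ 0.74985348 -0.00496866  0.02      ]
brush head [ 0.63798975 -0.00798398  0.02      ]
cork [0.56574479 0.01190285 0.028     ]
tub [0.44051802 0.0194309  0.042     ]
jar [ 0.67977698 -0.11860496  0.07      ]
```

View pics/c1.png

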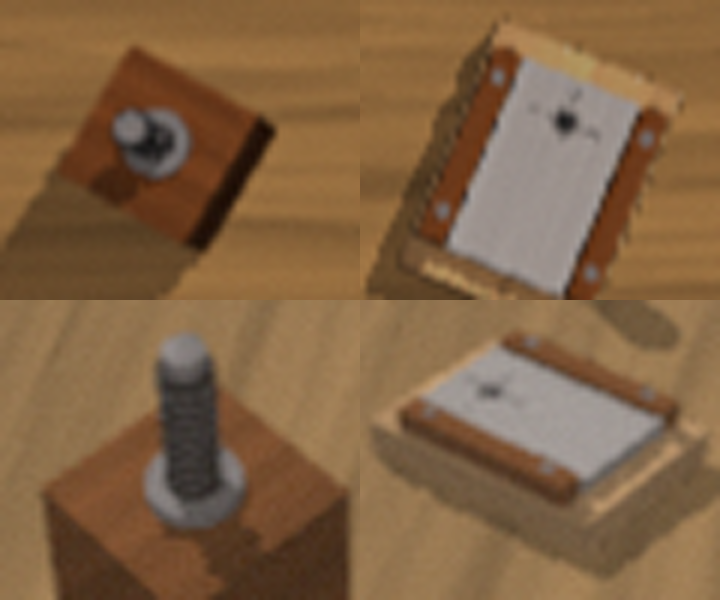

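The crop shows the flange centre at top pixel (176.2,213.8), the spot at top (321.9,194.8), the flange top at side (231.9,275.9) and the spot at side (263.3,169.9).

```bash
python3 - <<'E'
import pickle;from h import *
s,fr=pickle.load(open("f0.pkl","rb"))
T,S=fr["top"],fr["side"]
print("flange",back(T,(176.2,213.8),.064),back(S,(231.9,275.9),.065))
print("spot",back(T,(321.9,194.75),.025),back(S,(263.25,169.9),.025))
print("head",back(T,(150+127/6-.5,190+124/6-.5),.122),back(S,(200+185/6,245+50/6),.122))
c=[back(T,(150+x/6-.5,190+y/6-.5),.06) for x,y in((135,47),(262,118),(192,245),(60,172))]
print(np.round(c,4),np.mean(c,0))
c=[back(T,(288+x/6-.5,175+y/6-.5),.026) for x,y in((160,58),(280,105))];print("plate end",c)
Rm=R.from_rotvec(s["tool_rot"]).as_matrix();print(np.round(Rm,3))
d=np.array([.5155,.2035,.225])-s["ee_pos"];print("offset tool",Rm.T@d)
E
```

```text
flange [0.51881064 0.20411443 0.064     ] [0.51885433 0.20794294 0.065     ]
spot [ 0.56685715 -0.20893872  0.025     ] [ 0.56683396 -0.20797028  0.025     ]
head [0.52237681 0.20756262 0.122     ] [0.51945069 0.20317784 0.122     ]
[[0.5662 0.2168 0.06  ]
 [0.531  0.157  0.06  ]
 [0.4725 0.1901 0.06  ]
 [0.5082 0.2522 0.06  ]] [0.51950436 0.20400852 0.06      ]
plate end [array([ 0.59816965, -0.18795693,  0.026     ]), array([ 0.57370909, -0.24445146,  0.026     ])]
[[-0.966  0.259 -0.001]
 [ 0.259  0.966 -0.002]
 [ 0.    -0.002 -1.   ]]
offset tool [-0.44526761 -0.31939002 -0.0110158 ]
```

```bash
P='{"offset":[-0.4485,-0.3175,0],"dr":[0,0,-15]}'; true; python3 -m inch '[{"offset":[-0.045,-0.032,0],"dr":[0,0,-2]},{"offset":[-0.09,-0.064,0],"dr":[0,0,-4]},{"offset":[-0.135,-0.096,0],"dr":[0,0,-6]},{"offset":[-0.18,-0.128,0],"dr":[0,0,-8]},{"offset":[-0.225,-0.16,0],"dr":[0,0,-10]},{"offset":[-0.27,-0.192,0],"dr":[0,0,-12]},{"offset":[-0.315,-0.224,0],"dr":[0,0,-13]},{"offset":[-0.36,-0.256,0],"dr":[0,0,-14]},{"offset":[-0.4,-0.284,0],"dr":[0,0,-15]},{"offset":[-0.43,-0.305,0],"dr":[0,0,-15]},{"offset":[-0.4485,-0.3175,0],"dr":[0,0,-15]},{"offset":[-0.4485,-0.3175,0],"dr":[0,0,-15]},{"offset":[-0.4485,-0.3175,0],"dr":[0,0,-15]}]' 0.095
python3 - <<'E'
from plant import sensors,vision
import pickle;from h import *
s=sensors.get_state();f=vision.grab_frame("wrist");pickle.dump((s,f),open("f1.pkl","wb"))
print(s["t"],s["ee_pos"],R.from_rotvec(s["tool_rot"]).as_matrix().round(4),s["force"])
print(proj(f,[[.519,.2045,.06],[.519,.2045,.125]],s))
crop(f,0,0,512,384,1.5,"pics/w1.png")
E
```

```text
t: 1.78
ee_pos: [0.5187, 0.2058, 0.2144]
tool_rot: [0.001, -3.141, -0.001]
force: [-0.8, 0.2, -0.4]
finger_gap: 1.003
1.775 [0.51869142 0.20584206 0.21444875] [[-1.e+00 -8.e-04 -7.e-04]
 [-8.e-04  1.e+00  4.e-04]
 [ 7.e-04  4.e-04 -1.e+00]] [-0.77771159  0.24899812 -0.44216968]
[[258.78512725 177.74664676]
 [258.94206096 193.90819229]]
```

View pics/w1.png

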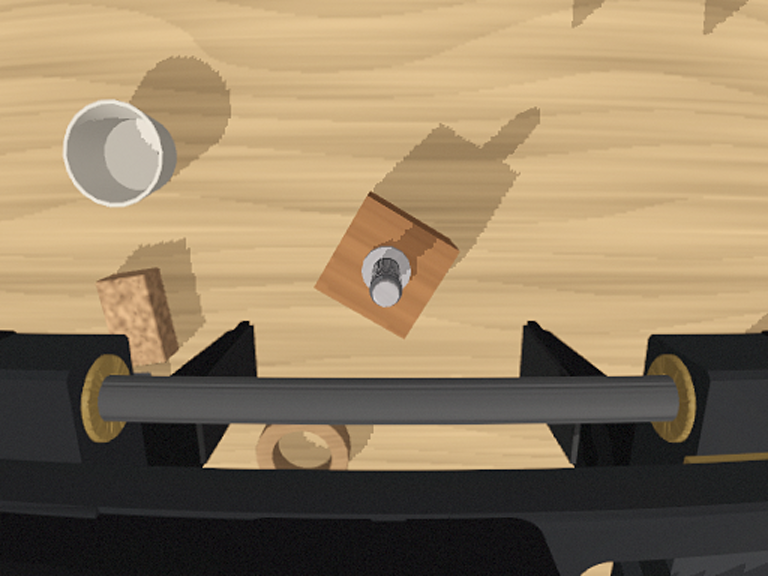

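The wrist view puts the punch flange at (257.3,180) and its head at (257.3,194.7), between the open fingers. The cork block and tub are well clear.

```bash
python3 - <<'E'
import pickle;from h import *
s,f=pickle.load(open("f1.pkl","rb"))
print(back(f,(257.3,180),.065,s),back(f,(257.3,194.7),.123,s))
print(np.mean([back(f,(x/1.5,y/1.5),.06,s) for x,y in((370,195),(458,248),(404,338),(315,287))],0))
E
```

```text
[0.52021308 0.2030632  0.065     ] [0.52015148 0.2032005  0.123     ]
[0.52006158 0.20354631 0.06      ]
```

```bash
python3 -m inch '[{"offset":[-0.001,-0.002,0.03],"dr":[0,0,0]},{"offset":[-0.001,-0.002,0.06],"dr":[0,0,0]},{"offset":[-0.001,-0.002,0.09],"dr":[0,0,0]},{"offset":[-0.001,-0.002,0.115],"dr":[0,0,0]},{"offset":[-0.001,-0.002,0.13],"dr":[0,0,0]},{"offset":[-0.001,-0.002,0.138],"dr":[0,0,0]},{"offset":[-0.001,-0.002,0.138],"dr":[0,0,0]},{"offset":[-0.001,-0.002,0.138],"dr":[0,0,0]}]' 0.095
python3 -m inch '[{"offset":[0,0,0]},{"offset":[0,0,0]},{"offset":[0,0,0]},{"offset":[0,0,0]},{"offset":[0,0,0]},{"offset":[0,0,0]},{"offset":[0,0,0]},{"offset":[0,0,0]}]' 0.0 15
python3 -m inch '[{"offset":[0,0,0],"dr":[0,0,0]},{"offset":[0,0,0],"dr":[0,0,0]},{"offset":[0,0,0],"dr":[0,0,0]}]' 0.0 40
```

```text
t: 2.82
ee_pos: [0.5211, 0.2034, 0.0778]
tool_rot: [-0.0, 3.14, 0.001]
force: [-0.6, -0.1, 0.5]
finger_gap: 0.999
t: 3.2
ee_pos: [0.5204, 0.2031, 0.0769]
tool_rot: [0.0, 3.141, 0.0]
force: [-0.1, 0.2, -0.3]
finger_gap: 0.739validation failed for argument at $[0]...
```

```bash
python3 -m inch '[{"offset":[0,0,0],"dr":[0,0,0]},{"offset":[0,0,0],"dr":[0,0,0]},{"offset":[0,0,0],"dr":[0,0,0]},{"offset":[0,0,0],"dr":[0,0,0]},{"offset":[0,0,0],"dr":[0,0,0]},{"offset":[0,0,0],"dr":[0,0,0]},{"offset":[0,0,0],"dr":[0,0,0]}]' 0.0 40
```

```text
t: 4.08
ee_pos: [0.5203, 0.2032, 0.0767]
tool_rot: [0.0, 3.141, 0.0]
force: [0.4, 1.1, 0.0]
finger_gap: 0.185
```

```bash
python3 -m inch '[{"offset":[0,0,-0.01],"dr":[0,0,0]},{"offset":[0,0,-0.025],"dr":[0,0,0]},{"offset":[0,0,-0.045],"dr":[0,0,0]},{"offset":[0,0,-0.07],"dr":[0,0,0]},{"offset":[0,0,-0.095],"dr":[0,0,0]},{"offset":[-0.002,-0.01,-0.11],"dr":[0,0,0]},{"offset":[-0.006,-0.04,-0.11],"dr":[0,0,0]},{"offset":[-0.01,-0.08,-0.11],"dr":[0,0,0]},{"offset":[-0.015,-0.12,-0.11],"dr":[0,0,0]},{"offset":[-0.02,-0.16,-0.11],"dr":[0,0,0]},{"offset":[-0.025,-0.2,-0.11],"dr":[0,0,0]},{"offset":[-0.03,-0.24,-0.11],"dr":[0,0,0]},{"offset":[-0.034,-0.28,-0.11],"dr":[0,0,0]},{"offset":[-0.038,-0.32,-0.105],"dr":[0,0,0]},{"offset":[-0.042,-0.36,-0.095],"dr":[0,0,0]},{"offset":[-0.045,-0.39,-0.08],"dr":[0,0,0]},{"offset":[-0.0465,-0.405,-0.07],"dr":[0,0,0]},{"offset":[-0.0467,-0.4117,-0.06],"dr":[0,0,0]},{"offset":[-0.0467,-0.4117,-0.06],"dr":[0,0,0]},{"offset":[-0.0467,-0.4117,-0.06],"dr":[0,0,0]}]'
python3 - <<'E'
from plant import sensors,vision
import pickle;from h import *
s=sensors.get_state();fr={n:vision.grab_frame(n) for n in("wrist","side","top")};pickle.dump((s,fr),open("f2.pkl","wb"))
print(s["t"],s["ee_pos"],s["force"],s["finger_gap"])
u,v=proj(fr["side"],[[.567,-.2085,.026]])[0];print(u,v, proj(fr["wrist"],[[.567,-.2085,.026]],s))
a=lambda f,u,v,w,h,k:cv2.resize(cv2.cvtColor(fr[f]["img"][v:v+h,u:u+w],cv2.COLOR_RGB2BGR),None,fx=k,fy=k,interpolation=cv2.INTER_CUBIC)
im=np.hstack([a("side",int(u)-32,int(v)-68,64,96,6),a("wrist",190,120,130,192,3)])
print(int(u)-32,int(v)-68);cv2.imwrite("pics/c2.png",im)
E
```

```text
t: 6.58
ee_pos: [0.5672, -0.2078, 0.1371]
tool_rot: [-0.002, 3.141, 0.0]
force: [-0.3, -1.1, -0.8]
finger_gap: 0.186
6.575 [ 0.56724931 -0.20782681  0.13708088] [-0.28672185 -1.07598685 -0.79312177] 0.1859717355964692
263.2407016877696 169.4995945750895 [[259.70939085 186.95491261]]
231 101
```

View pics/c2.png

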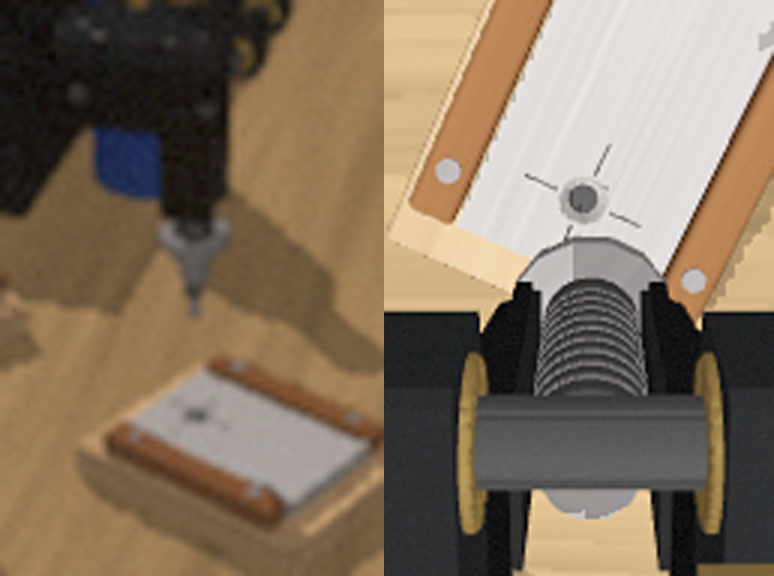

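The wrist view shows the spot at (256.0,186.3), and the flange centred at u≈259.7 with its far edge at v≈199. In the side view the tip is at (263,152.6), straight above the spot at (263.5,170). The punch hangs upright.

```bash
python3 - <<'E'
import pickle;from h import *
s,fr=pickle.load(open("f2.pkl","rb"));W=fr["wrist"];S=fr["side"];e=s["ee_pos"]
print("spot w",back(W,(256,186.3),.026,s))
print("spot side",back(S,(231+197/6-.5,101+414/6-.5),.0255))
for z in(.07,.075,.08,.085,.09):print(z,proj(S,[[e[0],e[1],z]]))
# flange rim predicted in wrist for axis at TCP
th=np.linspace(0,2*np.pi,72);P=np.c_[e[0]+.016*np.cos(th),e[1]+.016*np.sin(th),0*th+.1254]
p=proj(W,P,s);p=(p-[190,120])*3+[384,0];print(p.min(0),p.max(0))
E
```

```text
spot w [ 0.56643416 -0.21165613  0.026     ]
spot side [ 0.56693075 -0.20926903  0.0255    ]
0.07 [[263.07428911 156.52020644]]
0.075 [[263.07184892 154.98910371]]
0.08 [[263.06940374 153.44895901]]
0.085 [[263.06695361 151.8996866 ]]
0.09 [[263.06449856 150.34119958]]
[514.11067815 238.2930553 ] [683.7210242  398.59336066]
```

```bash
python3 -m inch '[{"offset":[0.0005,-0.0021,0.01],"dr":[0,0,0]},{"offset":[0.0005,-0.0021,0.02],"dr":[0,0,0]},{"offset":[0.0005,-0.0021,0.03],"dr":[0,0,0]},{"offset":[0.0005,-0.0021,0.038],"dr":[0,0,0]},{"offset":[0.0005,-0.0021,0.044],"dr":[0,0,0]},{"offset":[0.0005,-0.0021,0.046],"dr":[0,0,0]},{"offset":[0.0005,-0.0021,0.046],"dr":[0,0,0]},{"offset":[0.0005,-0.0021,0.046],"dr":[0,0,0]}]'
python3 - <<'E'
from plant import sensors,vision
import pickle;from h import *
s=sensors.get_state();fr={n:vision.grab_frame(n) for n in("side","wrist")};pickle.dump((s,fr),open("f3.pkl","wb"))
print(s["t"],s["ee_pos"],s["force"],s["finger_gap"])
a=lambda f,u,v,w,h,k:cv2.resize(cv2.cvtColor(fr[f]["img"][v:v+h,u:u+w],cv2.COLOR_RGB2BGR),None,fx=k,fy=k,interpolation=cv2.INTER_CUBIC)
cv2.imwrite("pics/c3.png",np.hstack([a("side",242,140,44,50,10),a("wrist",200,150,120,166,3)[:500]]))
E
```

```text
t: 7.72
ee_pos: [0.5668, -0.2109, 0.0911]
tool_rot: [0.0, 3.141, -0.001]
force: [-0.7, -0.2, -1.4]
finger_gap: 0.179
7.725 [ 0.56678465 -0.21087998  0.0911298 ] [-0.68477536 -0.23933643 -1.41070367] 0.17932316418805866Traceback (most recent call last):
  File "<stdin>", line 6, in <module>
    return _nx.concatenate(arrs, 1, dtype=dtype, casting=casting)
           ~~~~~~~~~~~~~~~^^^^^^^^^^^^^^^^^^^^^^^^^^^^^^^^^^^^^^^
ValueError: all the input array dimensions except for the concatenation axis must match exactly, but along dimension 0, the array at index 0 has size 500 and the array at index 1 has size 498
```

```bash
python3 - <<'E'
import pickle;from h import *
s,fr=pickle.load(open("f3.pkl","rb"))
a=lambda f,u,v,w,h,k:cv2.resize(cv2.cvtColor(fr[f]["img"][v:v+h,u:u+w],cv2.COLOR_RGB2BGR),None,fx=k,fy=k,interpolation=cv2.INTER_CUBIC)
cv2.imwrite("pics/c3.png",np.hstack([a("side",242,140,44,51,10),a("wrist",200,150,118,170,3)]))
for z in(.023,.028,.033,.038,.043):print(z,proj(fr["side"],[[.5668,-.21,z]]))
E
```

```text
0.023 [[263.4438393  170.08946153]]
0.028 [[263.4424375  168.64033535]]
0.033 [[263.4410365  167.18293703]]
0.038 [[263.43963639 165.71719092]]
0.043 [[263.43823724 164.24302042]]
```

View pics/c3.png

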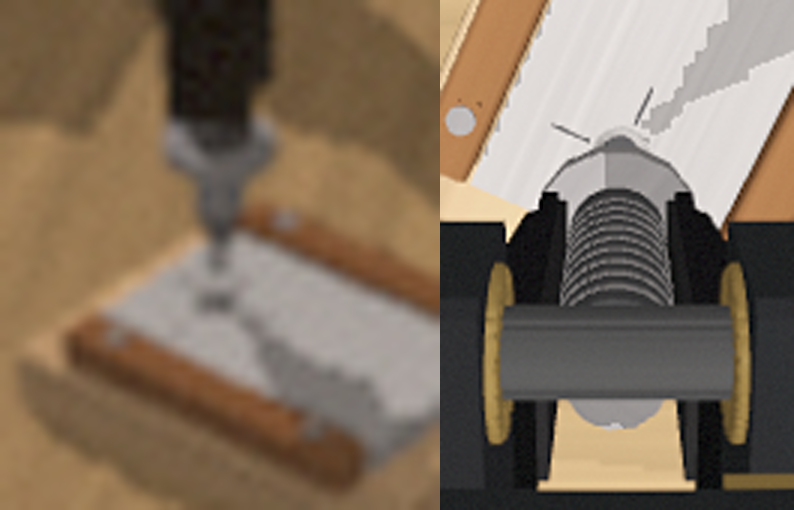

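The tip is at about z=0.036 and over the spot (side tip (263.2,166.3), spot (263,169.5)). The wrist view puts the spot about 0.9 mm to +y of the axis, so I'll correct by 0.8 mm and descend.

```bash
python3 -m inch '[{"offset":[0,0.0008,0.003],"dr":[0,0,0]},{"offset":[0,0.0008,0.006],"dr":[0,0,0]},{"offset":[0,0.0008,0.008],"dr":[0,0,0]},{"offset":[0,0.0008,0.008],"dr":[0,0,0]}]'
python3 -m inch '[{"offset":[0,0,0.0005],"dr":[0,0,0]},{"offset":[0,0,0.001],"dr":[0,0,0]},{"offset":[0,0,0.001],"dr":[0,0,0]}]'
python3 -m inch '[{"offset":[0,0,0.0005],"dr":[0,0,0]},{"offset":[0,0,0.001],"dr":[0,0,0]},{"offset":[0,0,0.001],"dr":[0,0,0]}]'
```

```text
t: 8.32
ee_pos: [0.5663, -0.2098, 0.0822]
tool_rot: [0.0, -3.141, -0.0]
force: [0.3, 0.4, -1.4]
finger_gap: 0.186
t: 8.7
ee_pos: [0.5665, -0.2099, 0.0817]
tool_rot: [0.0, -3.142, 0.0]
force: [-0.7, -0.8, -1.5]
finger_gap: 0.182
t: 9.07
ee_pos: [0.5664, -0.2099, 0.0806]
tool_rot: [0.0, -3.141, -0.0]
force: [0.1, -0.1, -1.9]
finger_gap: 0.183
```

```bash
python3 -m inch '[{"offset":[0,0,0.0005],"dr":[0,0,0]},{"offset":[0,0,0.001],"dr":[0,0,0]},{"offset":[0,0,0.001],"dr":[0,0,0]}]'
python3 -m inch '[{"offset":[0,0,0.0005],"dr":[0,0,0]},{"offset":[0,0,0.001],"dr":[0,0,0]},{"offset":[0,0,0.001],"dr":[0,0,0]}]'
```

```text
t: 9.45
ee_pos: [0.5666, -0.21, 0.0799]
tool_rot: [0.0, 3.141, -0.0]
force: [-0.1, 0.7, -0.8]
finger_gap: 0.185
t: 9.82
ee_pos: [0.5667, -0.21, 0.0791]
tool_rot: [-0.0, 3.141, -0.0]
force: [-0.2, 0.8, 2.6]
finger_gap: 0.185
```

```bash
for i in 1 ; do python3 -m inch '[{"offset":[0,0,0.0005],"dr":[0,0,0]},{"offset":[0,0,0.0005],"dr":[0,0,0]}]'; done
python3 -m inch '[{"offset":[0,0,0.0004],"dr":[0,0,0]},{"offset":[0,0,0.0004],"dr":[0,0,0]}]'
```

```text
t: 10.07
ee_pos: [0.5668, -0.21, 0.0787]
tool_rot: [0.0, 3.141, -0.0]
force: [-0.9, 0.8, 3.9]
finger_gap: 0.184
t: 10.32
ee_pos: [0.5668, -0.2101, 0.0783]
tool_rot: [-0.0, 3.141, -0.001]
force: [-2.0, 1.3, 5.4]
finger_gap: 0.183
```

```bash
python3 -m inch '[{"offset":[0.0003,0.0002,0],"dr":[0,0,0]},{"offset":[0.0006,0.0004,0],"dr":[0,0,0]},{"offset":[0.0006,0.0004,0],"dr":[0,0,0]}]'
python3 -m inch '[{"offset":[0,0,0.0003],"dr":[0,0,0]},{"offset":[0,0,0.0003],"dr":[0,0,0]}]'
```

```text
t: 10.7
ee_pos: [0.5665, -0.2099, 0.0784]
tool_rot: [0.0, 3.14, -0.001]
force: [0.1, 0.2, 5.8]
finger_gap: 0.182
t: 10.95
ee_pos: [0.5665, -0.2099, 0.0782]
tool_rot: [0.0, 3.14, -0.001]
force: [-0.4, 0.2, 6.1]
finger_gap: 0.184
```

```bash
python3 -m inch '[{"offset":[0,0,0.0004],"dr":[0,0,0]},{"offset":[0,0,0.0004],"dr":[0,0,0]}]'
python3 -m inch '[{"offset":[0,0,0.0003],"dr":[0,0,0]},{"offset":[0,0,0.0003],"dr":[0,0,0]}]'
```

```text
t: 11.2
ee_pos: [0.5666, -0.2099, 0.078]
tool_rot: [-0.0, 3.14, -0.001]
force: [-0.2, -0.3, 5.5]
finger_gap: 0.182
t: 11.45
ee_pos: [0.5666, -0.2099, 0.0778]
tool_rot: [0.0, 3.14, -0.001]
force: [-0.5, 1.1, 6.3]
finger_gap: 0.188
```

```bash
python3 -m inch '[{"offset":[0,0,0.0004],"dr":[0,0,0]},{"offset":[0,0,0.0004],"dr":[0,0,0]}]'
python3 -m inch '[{"offset":[0,0,0.0002],"dr":[0,0,0]},{"offset":[0,0,0.0002],"dr":[0,0,0]}]'
```

```text
t: 11.7
ee_pos: [0.5667, -0.21, 0.0776]
tool_rot: [0.0, 3.14, -0.001]
force: [-0.0, 0.6, 7.8]
finger_gap: 0.185
t: 11.95
ee_pos: [0.5667, -0.21, 0.0775]
tool_rot: [0.0, 3.14, -0.002]
force: [-1.5, 1.0, 8.4]
finger_gap: 0.182
```

```bash
python3 -m inch '[{"offset":[0.0003,0.0002,0.0003],"dr":[0,0,0]},{"offset":[0.0003,0.0002,0.0003],"dr":[0,0,0]}]'
python3 -m inch '[{"offset":[0,0,0.0003],"dr":[0,0,0]},{"offset":[0,0,0.0003],"dr":[0,0,0]}]'
```

```text
t: 12.2
ee_pos: [0.5666, -0.2099, 0.0774]
tool_rot: [-0.0, 3.139, -0.002]
force: [-0.8, 1.0, 8.7]
finger_gap: 0.183
t: 12.45
ee_pos: [0.5666, -0.2099, 0.0773]
tool_rot: [-0.0, 3.139, -0.002]
force: [-0.3, 0.7, 9.5]
finger_gap: 0.185
```

```bash
python3 -m inch '[{"offset":[0,0,0.0003],"dr":[0,0,0]},{"offset":[0,0,0.0003],"dr":[0,0,0]}]'
python3 -m inch '[{"offset":[0,0,0.0003],"dr":[0,0,0]},{"offset":[0,0,0.0003],"dr":[0,0,0]}]'
```

```text
t: 12.7
ee_pos: [0.5667, -0.2099, 0.0771]
tool_rot: [0.0, 3.139, -0.002]
force: [-0.5, 0.2, 10.2]
finger_gap: 0.186
t: 12.95
ee_pos: [0.5666, -0.2099, 0.0765]
tool_rot: [-0.0, 3.139, -0.002]
force: [-0.6, 0.1, 2.5]
finger_gap: 0.185
```

The force dropped from 10.2 N to 2.5 N, so the punch has snapped. I'll lift, carry it back over the stand and look.

```bash
python3 -m inch '[{"offset":[0,0,-0.005],"dr":[0,0,0]},{"offset":[0,0,-0.02],"dr":[0,0,0]},{"offset":[0,0,-0.045],"dr":[0,0,0]},{"offset":[0.001,0.01,-0.075],"dr":[0,0,0]},{"offset":[0.004,0.04,-0.1],"dr":[0,0,0]},{"offset":[0.008,0.08,-0.11],"dr":[0,0,0]},{"offset":[0.012,0.12,-0.11],"dr":[0,0,0]},{"offset":[0.017,0.16,-0.11],"dr":[0,0,0]},{"offset":[0.022,0.2,-0.11],"dr":[0,0,0]},{"offset":[0.026,0.24,-0.11],"dr":[0,0,0]},{"offset":[0.031,0.28,-0.11],"dr":[0,0,0]},{"offset":[0.036,0.32,-0.11],"dr":[0,0,0]},{"offset":[0.04,0.36,-0.11],"dr":[0,0,0]},{"offset":[0.044,0.39,-0.1],"dr":[0,0,0]},{"offset":[0.046,0.407,-0.09],"dr":[0,0,0]},{"offset":[0.0463,0.4131,-0.08],"dr":[0,0,0]},{"offset":[0.0463,0.4131,-0.073],"dr":[0,0,0]},{"offset":[0.0463,0.4131,-0.07],"dr":[0,0,0]},{"offset":[0.0463,0.4131,-0.07],"dr":[0,0,0]},{"offset":[0.0463,0.4131,-0.07],"dr":[0,0,0]}]'
python3 - <<'E'
from plant import sensors,vision
import pickle;from h import *
s=sensors.get_state();fr={n:vision.grab_frame(n) for n in("side","wrist","top")};pickle.dump((s,fr),open("f4.pkl","wb"))
print(s["t"],s["ee_pos"],R.from_rotvec(s["tool_rot"]).as_matrix().round(4).tolist(),s["force"],s["finger_gap"])
a=lambda f,u,v,w,h,k:cv2.resize(cv2.cvtColor(fr[f]["img"][v:v+h,u:u+w],cv2.COLOR_RGB2BGR),None,fx=k,fy=k,interpolation=cv2.INTER_CUBIC)
cv2.imwrite("pics/c4.png",np.hstack([a("side",202,220,60,75,7),a("wrist",200,130,120,175,3)]))
cv2.imwrite("pics/c5.png",a("top",300,170,45,45,12))
E
```

```text
t: 15.45
ee_pos: [0.5197, 0.2034, 0.1455]
tool_rot: [0.001, 3.141, 0.0]
force: [0.1, 0.3, -1.3]
finger_gap: 0.186
15.45 [0.51973374 0.20341087 0.14546184] [[-1.0, 0.0007, 0.0008], [0.0007, 1.0, 0.0002], [-0.0008, 0.0002, -1.0]] [ 0.05179548  0.30907025 -1.27045813] 0.186129907091657
```

View pics/c4.png

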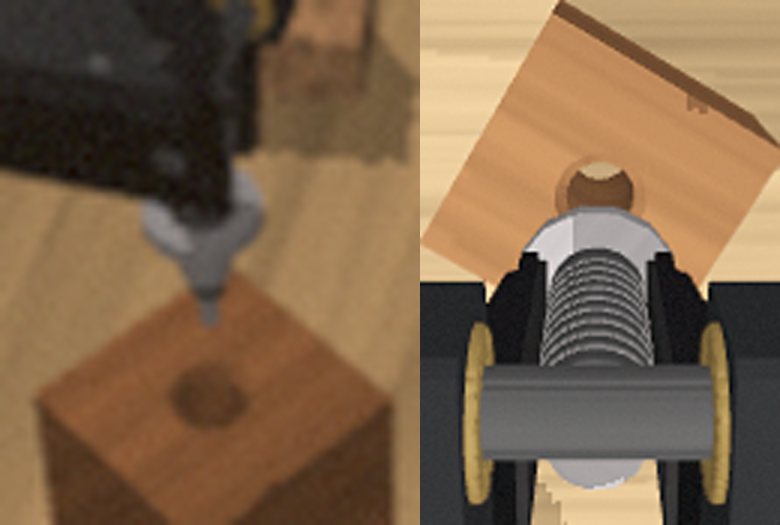

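View pics/c5.png

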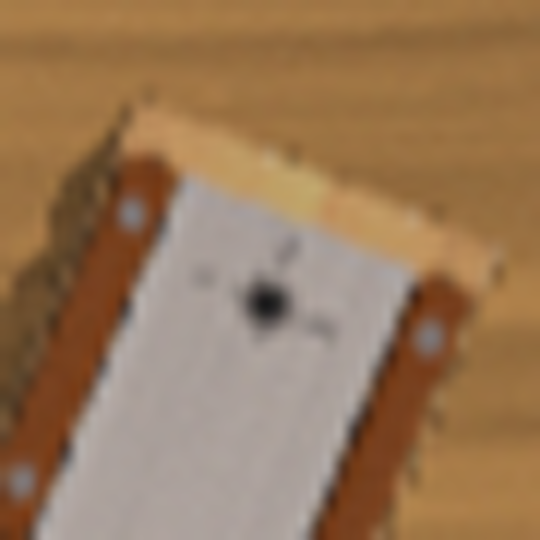

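The tip is over the hole: side tip u≈208 against hole u≈210 in the crop, and the wrist view has the hole about 1 mm to +y. I'll shift 0.6 mm and insert.

```bash
python3 -m inch '[{"offset":[-0.0003,0.0006,0.008],"dr":[0,0,0]},{"offset":[-0.0003,0.0006,0.018],"dr":[0,0,0]},{"offset":[-0.0003,0.0006,0.028],"dr":[0,0,0]},{"offset":[-0.0003,0.0006,0.036],"dr":[0,0,0]},{"offset":[-0.0003,0.0006,0.042],"dr":[0,0,0]},{"offset":[-0.0003,0.0006,0.045],"dr":[0,0,0]},{"offset":[-0.0003,0.0006,0.045],"dr":[0,0,0]}]'
python3 -m inch '[{"offset":[0,0,0.002],"dr":[0,0,0]},{"offset":[0,0,0.004],"dr":[0,0,0]},{"offset":[0,0,0.006],"dr":[0,0,0]},{"offset":[0,0,0.006],"dr":[0,0,0]}]'
```

```text
t: 16.48
ee_pos: [0.5196, 0.2044, 0.0998]
tool_rot: [0.0, -3.141, 0.0]
force: [-0.3, -0.5, -1.1]
finger_gap: 0.182
t: 16.98
ee_pos: [0.5194, 0.2043, 0.0937]
tool_rot: [0.0, -3.141, 0.0]
force: [0.4, -0.4, -1.3]
finger_gap: 0.183
```

Entering freely.

```bash
python3 -m inch '[{"offset":[0,0,0.003],"dr":[0,0,0]},{"offset":[0,0,0.006],"dr":[0,0,0]},{"offset":[0,0,0.009],"dr":[0,0,0]},{"offset":[0,0,0.012],"dr":[0,0,0]},{"offset":[0,0,0.014],"dr":[0,0,0]},{"offset":[0,0,0.015],"dr":[0,0,0]},{"offset":[0,0,0.015],"dr":[0,0,0]}]'
python3 -m inch '[{"offset":[0,0,0.0005],"dr":[0,0,0]},{"offset":[0,0,0.001],"dr":[0,0,0]},{"offset":[0,0,0.001],"dr":[0,0,0]}]'
```

```text
t: 17.85
ee_pos: [0.5196, 0.2044, 0.0789]
tool_rot: [-0.0, -3.142, 0.0]
force: [-0.2, 0.1, -2.2]
finger_gap: 0.181
t: 18.23
ee_pos: [0.5196, 0.2044, 0.078]
tool_rot: [-0.0, -3.142, 0.0]
force: [-0.2, -0.8, -1.8]
finger_gap: 0.181
```

```bash
python3 -m inch '[{"offset":[0,0,0.0005],"dr":[0,0,0]},{"offset":[0,0,0.001],"dr":[0,0,0]},{"offset":[0,0,0.001],"dr":[0,0,0]}]'
python3 -m inch '[{"offset":[0,0,0.0003],"dr":[0,0,0]},{"offset":[0,0,0.0006],"dr":[0,0,0]},{"offset":[0,0,0.0006],"dr":[0,0,0]}]'
```

```text
t: 18.6
ee_pos: [0.5195, 0.2044, 0.0769]
tool_rot: [-0.0, -3.141, 0.0]
force: [-0.1, 0.2, -1.9]
finger_gap: 0.188
t: 18.98
ee_pos: [0.5197, 0.2044, 0.0766]
tool_rot: [-0.0, 3.142, -0.0]
force: [-1.4, -0.5, 0.2]
finger_gap: 0.184
```

```bash
python3 -m inch '[{"offset":[0,0,0.0003],"dr":[0,0,0]},{"offset":[0,0,0.0003],"dr":[0,0,0]},{"offset":[0,0,0.0003],"dr":[0,0,0]}]' 0 5
python3 -m inch '[{"offset":[0,0,0],"dr":[0,0,0]},{"offset":[0,0,0],"dr":[0,0,0]},{"offset":[0,0,0],"dr":[0,0,0]},{"offset":[0,0,0],"dr":[0,0,0]},{"offset":[0,0,0],"dr":[0,0,0]}]' 0.05
python3 -m inch '[{"offset":[0,0,-0.01],"dr":[0,0,0]},{"offset":[0,0,-0.03],"dr":[0,0,0]},{"offset":[0,0,-0.055],"dr":[0,0,0]},{"offset":[0,0,-0.085],"dr":[0,0,0]},{"offset":[0,0,-0.115],"dr":[0,0,0]},{"offset":[0,0,-0.14],"dr":[0,0,0]},{"offset":[0,0,-0.14],"dr":[0,0,0]},{"offset":[0,0,-0.14],"dr":[0,0,0]}]'
python3 - <<'E'
from plant import sensors,vision
import pickle;from h import *
s=sensors.get_state();fr={n:vision.grab_frame(n) for n in("side","wrist")};pickle.dump((s,fr),open("f5.pkl","wb"))
a=lambda f,u,v,w,h,k:cv2.resize(cv2.cvtColor(fr[f]["img"][v:v+h,u:u+w],cv2.COLOR_RGB2BGR),None,fx=k,fy=k,interpolation=cv2.INTER_CUBIC)
cv2.imwrite("pics/c6.png",np.hstack([a("side",200,235,60,60,6),a("wrist",200,130,120,120,3)]))
E
```

```text
t: 19.35
ee_pos: [0.5198, 0.2044, 0.0766]
tool_rot: [-0.0, 3.141, 0.0]
force: [-2.0, -0.6, 4.2]
finger_gap: 0.183
t: 19.98
ee_pos: [0.5196, 0.2044, 0.076]
tool_rot: [0.0, -3.142, 0.0]
force: [0.2, 0.5, -0.3]
finger_gap: 0.523
t: 20.98
ee_pos: [0.5193, 0.2043, 0.2158]
tool_rot: [0.0, -3.141, 0.0]
force: [0.2, 0.3, -0.9]
finger_gap: 0.522
```

View pics/c6.png

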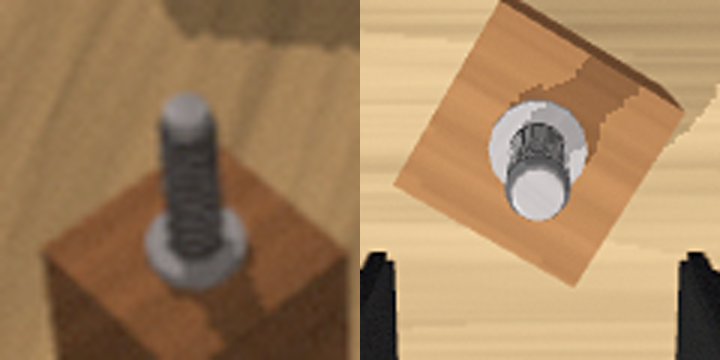

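The punch is home: flange flat, upright, fingers clear. There is time to check the struck mark from close up.

```bash
python3 -m inch '[{"offset":[-0.004,-0.03,0],"dr":[0,0,0]},{"offset":[-0.009,-0.075,0],"dr":[0,0,0]},{"offset":[-0.014,-0.12,0],"dr":[0,0,0]},{"offset":[-0.019,-0.165,0],"dr":[0,0,0]},{"offset":[-0.024,-0.21,0],"dr":[0,0,0]},{"offset":[-0.03,-0.255,0],"dr":[0,0,0]},{"offset":[-0.035,-0.3,0],"dr":[0,0,0]},{"offset":[-0.04,-0.345,0.02],"dr":[0,0,0]},{"offset":[-0.045,-0.38,0.04],"dr":[0,0,0]},{"offset":[-0.048,-0.405,0.065],"dr":[0,0,0]},{"offset":[-0.048,-0.412,0.079],"dr":[0,0,0]},{"offset":[-0.048,-0.412,0.079],"dr":[0,0,0]},{"offset":[-0.048,-0.412,0.079],"dr":[0,0,0]}]'
python3 - <<'E'
from plant import sensors,vision
import pickle;from h import *
s=sensors.get_state();f=vision.grab_frame("wrist");_,o=pickle.load(open("f2.pkl","rb"))
a=lambda f,u,v,w,h,k:cv2.resize(cv2.cvtColor(f["img"][v:v+h,u:u+w],cv2.COLOR_RGB2BGR),None,fx=k,fy=k,interpolation=cv2.INTER_CUBIC)
cv2.imwrite("pics/c7.png",np.hstack([a(o["wrist"],236,166,40,40,10),a(f,236,166,40,40,10)]))
E
```

```text
t: 22.7
ee_pos: [0.568, -0.2069, 0.1378]
tool_rot: [-0.002, 3.141, -0.0]
force: [-0.6, 0.3, -0.1]
finger_gap: 0.524
```

View pics/c7.png

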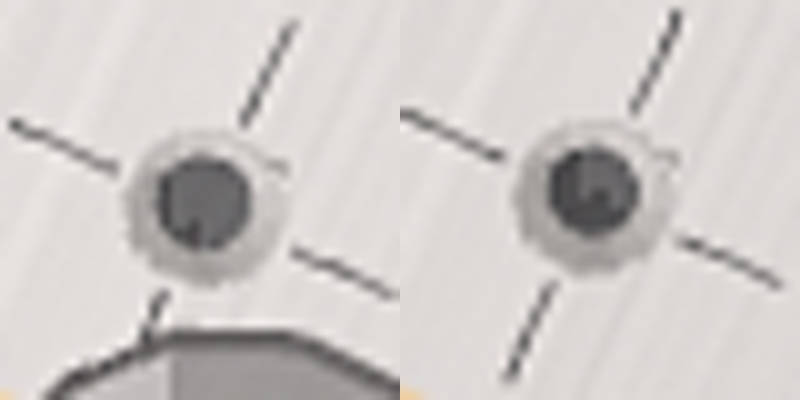

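Before the press (left) the floor was flat grey with little shadow. Now (right, around (592,190)) it lies mostly in shadow, so it is deeper and the mark is struck. I'll hand in.

```bash
python3 -c "
from plant import job;print(job.hand_in())"
```

```text
the job is handed in; nothing more can be done
None
```

I took the punch out of its stand and struck the mark in the leftmost plate's drill spot. Then I put the punch back home, let go, and handed in at about 23 s.

- **Strike:** the spring snapped at about 12 N net on the plate, well under 20 N. The force then fell by about 8 N, which fits a 2.2 mm strike. Part-way down there was about 2 N of side force, so I shifted the tip by under 1 mm. Just before the snap it was under 1 N.
- **Mark:** a close-up before and after shows the spot's floor deeper in shadow, but I did not measure its depth directly.
- **Punch:** it entered the hole freely, and the last side and wrist pictures show it upright with its flange flat on the stand. The gripper released it and touched nothing afterwards.
- **Checks that disagreed:** the camera estimates of the spot differed by 2 to 3 mm in y, so I used a compromise plus the force correction.
- **Other issues:** one gripper-closing call was refused for a missing "dr" field. The next call therefore closed directly at 40 N instead of first at 15 N, with no visible effect. I did not re-measure the bystanders at the end, but no contact force suggested touching any of them.

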